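Clamp a power module in the indexed board holder

ROBOT

A 6-joint arm with a two-finger parallel gripper is mounted at the origin on the work surface. World frame = base frame: x ahead of the robot, y to its left, z up, the work surface at z = 0. Lengths are in m, angles in rad, forces in N, time in s.
With the tool pointing down it reaches from about 0.3 to 0.75 m from the base axis. Payload 8.5 kg.
Tool frame: the origin (TCP) lies on the centre line of the jaws, within the pads' length; the fingertips stand 8 mm ahead of it and the grasp point (between the pads) lies 11 mm behind it; z points along the fingers, y is the line along which they close (so a half turn about z gives the same grasp; the last joint's range is limited). The gripper opens to 88 mm and grips with 3 to 60 N. Pads are 18 mm wide; open, the fingers measure 123 mm over their backs; the gripper's body (75 mm by 187 mm) begins 45 mm behind the grasp point.
Start: joints at [-1.54, 0.381, 1.297, -0, 1.464, -0.215], TCP at [0.134, -0.533, 0.247] pointing down, gripper open.
Joint ranges: [-3.11, 3.11], [-0.89, 2.33], [0.22, 2.48], [-1.42, 4.56], [0.17, 2.85], [-2.88, 2.88]. Speed limits (rad/s): [2.39, 2.39, 3.14, 3.14, 3.14, 3.14].

INTERFACE

Orientations are given as a unit quaternion [w, x, y, z].
In Python, from bench import sense, read_camera, camera_info, close_job gives the robot as it stands.
- The arm moves only by the shell command python3 -m crank 'ROWS' [OPENING] [FORCE]. ROWS is JSON, a list of rows, each an object with "dp": the shift along the tool's x, y, z in mm, a list of three; "rotation": the turn, a rotation vector about the tool's x, y, z in rad, a list of three. In form: [{"dp": [x, y, z], "rotation": [wx, wy, wz]}, ...]. A call has 1 to 20 rows; each row shifts and turns the commanded pose from where the row before left it, along the tool's axes as they then stand; what a row does not reach is not made up. A row lasts 1/8 s, in which the tool goes at most 62.5 mm and 10.7 degrees, less where a joint would pass 70% of its speed; a pose out of reach is approached as far as the arm can. A call is refused whole if a number of a shift passes 62.5 or a number of a turn 0.188, either way. A call with a gripper value outside its range is refused whole. OPENING is the opening, from 0 (shut) to 1 (fully open), set as the call begins (- or left out, the last holds). The fingers move at their own pace and stop on an object; FORCE is the grip in N (left out, the last holds). Time passes only in rows, so rows that do not move let the fingers close. It gives the time, the measured TCP pose, the force, the opening and the grip force at its end, in the units of the state.
- sense(): the state, without advancing time (a new reading comes with each control period).
- read_camera(name): name is "scene" or "top" or "wrist"; returns the picture (400x640x3 uint8, red, green, blue); there is no depth.
- camera_info(name): a dict with "fx", "fy", "cx", "cy" (pixels), "k1" (the pictures are not rectified: a ray, as slopes to the right and down, at radius r is drawn at 1 + k1 r^2 times it, then the intrinsics apply), "R" (3x3) and "t" (3): a world point X has camera coordinates R X + t; the wrist camera has in their place "tool_from_camera" (4x4, takes a point from camera to tool coordinates, whose origin is the TCP and whose axes are the flange's). Camera axes: x right, y down, z forward; pixel columns grow to the right and rows downward; lengths in m; the calibration is good to about 2 mm. A picture is of the moment at which its call begins: read the wrist's pose just before it. camera_info takes no time and is no camera call.
- close_job(): hands the job in; it is judged then, once.
The state is a dict: "time_s": time; "qpos": joint angles; "joint_velocities": joint speeds; "joint_torque": joint torques, N m; "tcp_pos": TCP position; "tcp_rot": TCP orientation; "force": force on the tool from outside, world axes, zero at the start; "torque": the same for the moment, N m; "gripper_width": opening from 0.0 (shut) to 1.0 (fully open); "finger_force": force on a finger pad.
Only numpy, scipy, OpenCV 4.12 (cv2) and the standard library are available. Lean on these libraries where they do the work, as an engineer would, in place of code of your own. Each camera call takes 0.05 s, during which the arm holds its last target. There are 200 camera calls.

TASK

Set the loose black power module down on the slotted rail of the bolted-down holder, lying lengthways between the fixed end stop and the sliding jaw, and let go of it. Then pull the jaw's plunger knob up until its pin is clear of the rail, slide the jaw along by one hole towards the end stop so that its sprung pad squeezes the module against the stop, let the pin into that hole and push the knob down fully home. Finish while still gripping the knob and holding it pressed home, because its worn spring lifts it again when let go; leave the other things on the bench where they are.

Things in the scene. Friction and masses are not known exactly. Their poses are not given: they have to be found in the camera images.
- holder: The holder, bolted down: steel base plate 270 x 80 x 10 mm carrying an aluminium rail 250 x 40 mm, its top 36 mm above the bench. Origin on the bench under the rail's centre line; x along the rail to the end stop, z up. Base x = -125 to 145 mm, rail x = -115 to 135 mm. Seven slots in the rail's top, each 11 mm (x) x 14 mm, 16 mm deep, pitch 30 mm, the first at x = -94 mm, the last at 86 mm
- stop_face (a point): Centre of the face of the fixed end stop that the module is squeezed against; at x = 120, z = 53 mm in the holder's frame. The stop is a steel plate 12 mm thick, 52 mm wide, its top 66 mm above the bench
- pad_face (a point): Centre of the face of the jaw's rubber pad, towards the stop; pad 40 mm wide, 42 to 64 mm above the bench, face at x = 29.5 mm in the holder's frame at the start, so 90.5 mm are free up to the stop. It is sprung and gives up to 6 mm, at 2 N per mm
- jaw (a joint): Way of the sliding jaw from its first hole, m, growing towards the stop: 0 at the start (within 1 mm), 0.030 at the next hole; the pin has 1.5 mm play each way. About 1 N of friction once the pin is clear. The jaw is a dark steel sleeve 82 x 52 mm round the rail, top 44 mm above the bench, with an upright plate at its stop end, top 72 mm above the bench, that carries the pad
- pad (a joint): How far the rubber pad is pressed back into the jaw, in m: 0 free, 0.006 fully; about 0.0035 with the module clamped and the pin in the next hole
- plunger (a joint): Height of the plunger above fully home, m: 0 fully home, about 0.005 where its spring leaves it (start), above 0.014 the pin is clear of the rail, 0.026 upper limit. The spring acts both ways from its rest at 0.5 N per mm: 2.5 N push it home, 5 to 8 N pull it clear
- knob (a point): Centre of the plunger's black knob, an upright cylinder 28 mm across and 28 mm high, taken from above; it moves with jaw and plunger. 83 mm above the bench at the start, 78 mm fully home; below it a steel collar 22 mm across, top 58 mm above the bench. At the start at x = -34, y = 0 mm in the holder's frame
- module: The power module, a black potted block 64 (x) x 44 (y) x 34 (z) mm, about 0.22 kg, a row of grey terminals at one end of its top (from x = 4 mm on, 30 to 33 mm high). Origin at the centre of its underside, z up. Either end may face the stop. On the rail its origin is 36 mm above the bench; clamped it is at x = 88 mm in the holder's frame
- board: Bystander: populated green circuit board 100 x 140 mm lying flat, up to 24 mm high, origin at the centre of its underside
- relay: Bystander: small black relay block 30 x 28 x 26 mm, origin at the centre of its underside
- reel: Bystander: metal wire reel standing on its flange, 60 mm in diameter, 45 mm high, origin at the centre of its underside
- jar: Bystander: clear jar with a metal cap, 52 mm in diameter, 70 mm high, origin at the centre of its underside
- tape: Bystander: grey tape roll lying flat, 72 mm in diameter, 19 mm high, origin at the centre of its underside
- screwdriver: Bystander: screwdriver 190 mm long lying along its x, origin under its middle
- wrench: Bystander: wrench 150 mm long lying along its x, origin under its middle
Not all that is in view belongs to the job. Leave any orange or pink look-alike of the module alone.

How it is judged:
By the outcome, as a careful person would: the job done as asked, in the order asked, and still so for the second after the job is handed in, while the arm keeps its last pose, push and grip.
It also fails if it takes over 51 s, if anything falls off the work surface, if the arm or the gripper's body presses on something with over 40 N, if the wrist force passes 120 N, or if a joint passes its speed limit or range.

## Working session

There is one attempt and no reset: what is moved stays moved. The work goes in short steps, Python scripts to look and compute and a shell command to move; the robot and the scene stay as the last step left them, time stands still between calls to the robot, and variables do not carry over. Pictures are saved under pics/ and viewed, at most 10 in all, crops included, and the job is handed in when it is done.

```bash
ls; mkdir -p pics; python3 - <<'E'
from bench import *
import cv2,numpy as np
s=sense();print({k:np.round(v,3).tolist() for k,v in s.items()})
for n in("top","scene","wrist"):
    i=camera_info(n);print(n,{k:np.round(v,4).tolist() for k,v in i.items()})
    cv2.imwrite(f"pics/{n}0.png",read_camera(n)[:,:,::-1])
E
```

```text
pics
{'time_s': 0.0, 'qpos': [-1.54, 0.381, 1.298, -0.0, 1.464, -0.215], 'joint_velocities': [-0.002, 0.002, -0.001, -0.002, 0.001, -0.001], 'joint_torque': [-0.001, -43.793, -22.456, 0.071, 0.035, -0.0], 'tcp_pos': [0.134, -0.533, 0.246], 'tcp_rot': [-0.001, 0.992, 0.123, 0.0], 'force': [0.166, 0.696, 0.337], 'torque': [-0.019, 0.022, -0.008], 'finger_force': 0.0, 'gripper_width': 1.002}
top {'fx': 422.6822, 'fy': 422.6822, 'cx': 316.7074, 'cy': 192.2625, 'k1': -0.0826, 'R': [[0.0215, -0.9997, 0.0069], [-0.9885, -0.0223, -0.1494], [0.1496, -0.0036, -0.9887]], 't': [0.0053, 0.5449, 1.0862]}
scene {'fx': 440.3887, 'fy': 440.3887, 'cx': 318.6582, 'cy': 197.3425, 'k1': 0.0105, 'R': [[-0.7261, 0.6871, -0.0248], [0.3833, 0.3745, -0.8443], [-0.5708, -0.6225, -0.5353]], 't': [0.388, -0.1503, 1.5038]}
wrist {'fx': 335.1264, 'fy': 335.1264, 'cx': 319.7991, 'cy': 203.851, 'k1': -0.004, 'tool_from_camera': [[0.0005, -0.966, -0.2585, 0.0644], [1.0, 0.0004, 0.0006, -0.0001], [-0.0005, -0.2585, 0.966, -0.138], [0.0, 0.0, 0.0, 1.0]]}
```

View pics/top0.png

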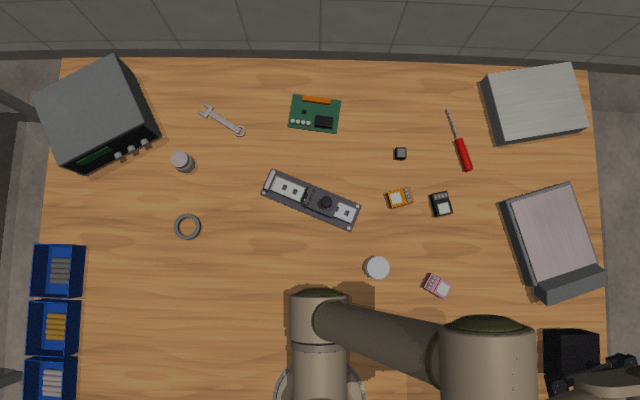

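View pics/scene0.png

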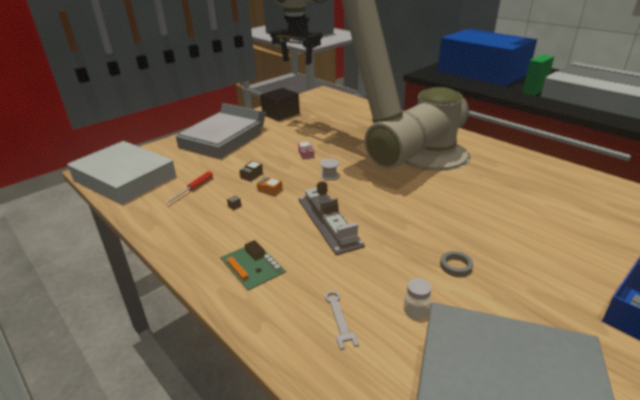

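The top view shows the black module at about (441,204), orange and pink look-alikes at (399,198) and (436,286), and the holder centred at about (311,200) with its knob at (325,203). In the scene view the end stop is at the near end, about (345,238), and the knob at (321,188), so the stop is towards +y.

```bash
cat > h.py <<'E'
from bench import *
import cv2,numpy as np
from scipy.spatial.transform import Rotation as Ro
def cam(name,s=None):
    i=camera_info(name)
    if name=="wrist":
        T=np.array(i["tool_from_camera"]);R=rot(s);p=np.array(s["tcp_pos"])
        Rwc=R@T[:3,:3];c=R@T[:3,3]+p
    else:
        Rwc=np.array(i["R"]).T;c=-Rwc@np.array(i["t"])
    return dict(i=i,R=Rwc,c=c)
def rot(s):
    q=s["tcp_rot"];return Ro.from_quat([q[1],q[2],q[3],q[0]]).as_matrix()
def ray(C,u,v):
    i=C["i"];K=np.array([[i["fx"],0,i["cx"]],[0,i["fy"],i["cy"]],[0,0,1.]])
    d=np.array([(u-i["cx"])/i["fx"],(v-i["cy"])/i["fy"]]);x=d.copy()
    for _ in range(8): x=d/(1+i["k1"]*(x@x))
    r=C["R"]@np.array([x[0],x[1],1]);return r/np.linalg.norm(r)
def onplane(C,u,v,z):
    r=ray(C,u,v);return C["c"]+r*(z-C["c"][2])/r[2]
def tri(C1,p1,C2,p2):
    a,b=ray(C1,*p1),ray(C2,*p2);A=np.c_[a,-b]
    t=np.linalg.lstsq(A,C2["c"]-C1["c"],rcond=None)[0]
    P,Q=C1["c"]+a*t[0],C2["c"]+b*t[1];return (P+Q)/2,np.linalg.norm(P-Q)
def proj(C,X):
    i=C["i"];x=C["R"].T@(np.array(X)-C["c"]);x=x[:2]/x[2];x=x*(1+i["k1"]*(x@x))
    return x*[i["fx"],i["fy"]]+[i["cx"],i["cy"]]
E
python3 - <<'E'
from h import *
t=cam("top");s=cam("scene")
for n,p,z in[("module",(441,204),.034),("knob",(325,202),.097),("stop end",(267,184),.05),("other end",(356,216),.03)]:
    print(n,onplane(t,*p,z).round(3))
print("knob tri",tri(t,(325,202),s,(321,186)))
print("mod tri",tri(t,(441,204),s,(251,170)))
st=sense();print(rot(st).round(3))
a=cv2.imread("pics/top0.png")[150:250,250:470]
cv2.imwrite("pics/topc.png",cv2.resize(a,None,fx=3.6,fy=3.6,interpolation=cv2.INTER_CUBIC))
E
```

```text
module [ 0.521 -0.319  0.034]
knob [ 0.512 -0.004  0.097]
stop end [0.563 0.15  0.05 ]
other end [ 0.485 -0.089  0.03 ]
knob tri (array([ 0.51443005, -0.00568968,  0.08828763]), np.float64(0.004289629510336245))
mod tri (array([ 0.52322883, -0.32314475,  0.01876853]), np.float64(2.4478175754357833e-05))
[[ 0.97   0.243 -0.   ]
 [ 0.243 -0.97   0.001]
 [ 0.    -0.001 -1.   ]]
```

View pics/topc.png

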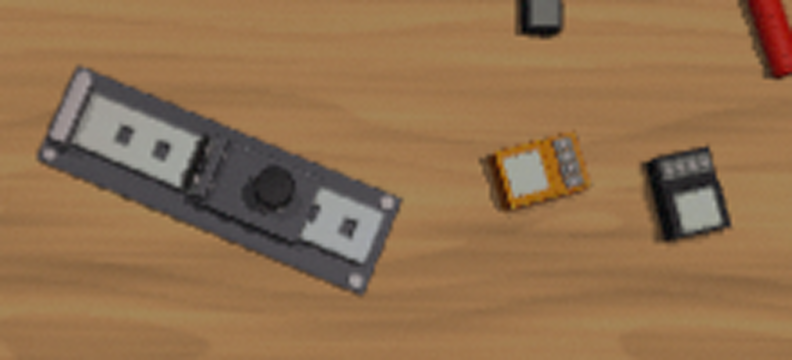

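The crop shows the holder with its stop plate at the upper left (68,108), and the knob at (270,188). The black module at (690,195) has its terminals facing away from the robot (image up). I'll fly to a mid position for the wrist views.

```bash
python3 -m crank '[{"dp":[20,-13,0],"rotation":[0,0,0]},{"dp":[41,-27,0],"rotation":[0,0,0]},{"dp":[41,-27,0],"rotation":[0,0,0]},{"dp":[41,-27,0],"rotation":[0,0,0]},{"dp":[41,-27,0],"rotation":[0,0,0]},{"dp":[41,-27,0],"rotation":[0,0,0]},{"dp":[41,-27,0],"rotation":[0,0,0]},{"dp":[41,-27,0],"rotation":[0,0,0]},{"dp":[41,-27,0],"rotation":[0,0,0]},{"dp":[41,-27,0],"rotation":[0,0,0]},{"dp":[41,-27,0],"rotation":[0,0,0]},{"dp":[0,0,0],"rotation":[0,0,0]},{"dp":[0,0,0],"rotation":[0,0,0]}]' 1 40
python3 - <<'E'
from h import *
import json
s=sense();im=read_camera("wrist")[:,:,::-1]
cv2.imwrite("pics/wA.png",im);json.dump({k:np.array(v).tolist() for k,v in s.items()},open("sA.json","w"))
print(s["qpos"],s["tcp_pos"])
E
```

```text
time_s: 1.78
tcp_pos: [0.4816, -0.1537, 0.2467]
tcp_rot: [-0.0, 0.992, 0.123, -0.0]
force: [-1.0, 0.6, -1.3]
gripper_width: 0.997
finger_force: 0.0
[-5.43384213e-01  3.02770144e-01  1.41721656e+00 -1.78787057e-04
  1.42202879e+00  7.80761122e-01] [ 0.4815521  -0.15365419  0.24669769]
```

View pics/wA.png

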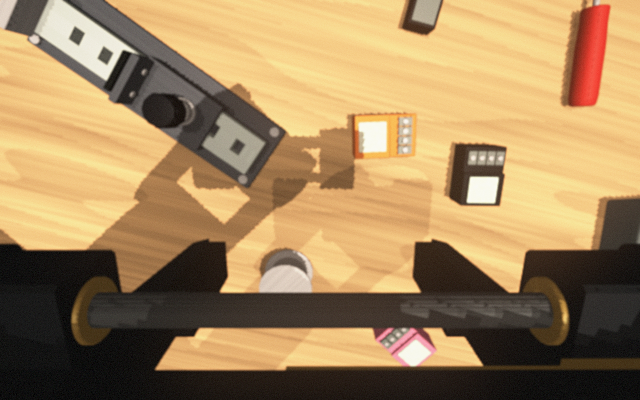

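The wrist view shows the black module at (478,175) with its terminals up, the orange decoy at (385,135) and the pink one at (405,345). The knob is at (165,110) and the stop is cut off at top left. Next I'll take one view nearer the holder and one nearer the module.

```bash
python3 -m crank '[{"dp":[14,-38,0],"rotation":[0,0,0]},{"dp":[14,-38,0],"rotation":[0,0,0]},{"dp":[14,-38,0],"rotation":[0,0,0]},{"dp":[14,-38,0],"rotation":[0,0,0]},{"dp":[14,-38,0],"rotation":[0,0,0]},{"dp":[0,0,0],"rotation":[0,0,0]},{"dp":[0,0,0],"rotation":[0,0,0]}]'
cat > snap.py <<'E'
import sys,json
from h import *
n=sys.argv[1];s=sense();cv2.imwrite(f"pics/w{n}.png",read_camera("wrist")[:,:,::-1])
json.dump({k:np.array(v).tolist() for k,v in s.items()},open(f"s{n}.json","w"))
E
python3 snap.py B
python3 -m crank '[{"dp":[-14,60,8],"rotation":[0,0,0]},{"dp":[-14,60,8],"rotation":[0,0,0]},{"dp":[-14,60,8],"rotation":[0,0,0]},{"dp":[-14,60,8],"rotation":[0,0,0]},{"dp":[-14,60,8],"rotation":[0,0,0]},{"dp":[-14,40,8],"rotation":[0,0,0]},{"dp":[0,0,0],"rotation":[0,0,0]},{"dp":[0,0,0],"rotation":[0,0,0]}]'
python3 snap.py C
python3 - <<'E'
import cv2,numpy as np
b=cv2.imread("pics/wB.png")[0:250];c=cv2.imread("pics/wC.png")[0:250]
cv2.imwrite("pics/BC.png",np.vstack([b,c]))
E
```

```text
time_s: 2.7
tcp_pos: [0.5035, 0.0459, 0.2468]
tcp_rot: [0.0, 0.993, 0.122, -0.0]
force: [-0.0, -0.5, -0.3]
gripper_width: 1.003
finger_force: 0.0
time_s: 3.75
tcp_pos: [0.5044, -0.3033, 0.1989]
tcp_rot: [-0.0, 0.993, 0.122, -0.0]
force: [1.4, 0.5, -0.9]
gripper_width: 0.995
finger_force: 0.0
```

View pics/BC.png

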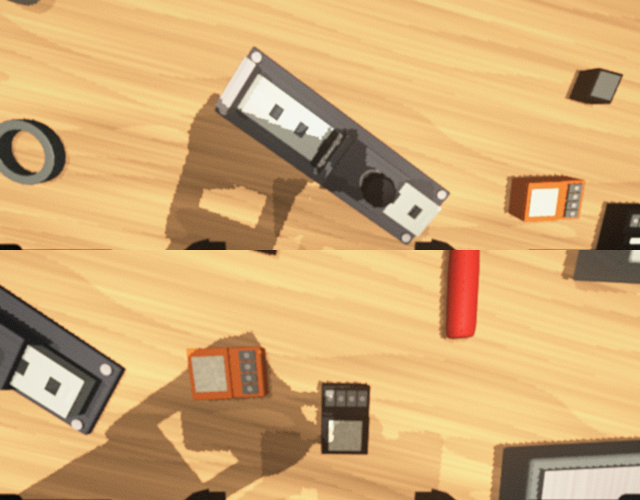

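The upper half (B) shows the stop's white top at (238,82), two free slots at (277,110) and (302,129), the pad and plate at about (332,152), and the knob at (379,188). The slot at (415,212) and the base-plate screws at (256,56), (222,108), (441,195) and (406,238) are also visible. The lower half (C) shows the module spanning (320–370, 133–204).

```bash
python3 - <<'E'
import cv2,numpy as np
c=cv2.imread("pics/wC.png")[120:215,300:390];b=cv2.imread("pics/wB.png")[40:250,205:455]
c=cv2.resize(np.clip(c.astype(float)*2,0,255).astype(np.uint8),None,fx=3,fy=3,interpolation=cv2.INTER_CUBIC)
b=cv2.resize(b,None,fx=2.1,fy=2.1,interpolation=cv2.INTER_CUBIC)
o=np.zeros((441,800,3),np.uint8);o[:b.shape[0],:b.shape[1]]=b;o[:285,527:797]=c
cv2.imwrite("pics/z1.png",o)
def cen(f,box,test):
    im=cv2.imread(f).astype(int);x0,y0,x1,y1=box
    m=test(im[y0:y1,x0:x1]).astype(np.uint8)
    n,l,st,ce=cv2.connectedComponentsWithStats(m)
    for i in range(1,n):
        if st[i,4]>15: print(f,st[i].tolist(),(ce[i]+[x0,y0]).round(2), cv2.minAreaRect(cv2.findNonZero((l==i).astype(np.uint8))+np.array([x0,y0],np.int32)) if st[i,4]>60 else "")
dark=lambda a:a.max(2)<70
cen("pics/wB.png",(262,95,318,142),dark);cen("pics/wB.png",(403,200,428,224),dark)
cen("pics/wA.png",(60,20,120,70),dark);cen("pics/wA.png",(222,130,250,162),dark)
cen("pics/wC.png",(310,120,385,215),dark);cen("pics/wA.png",(440,135,515,215),dark)
kn=lambda a:a.max(2)<38
cen("pics/wB.png",(355,165,400,212),kn);cen("pics/wA.png",(135,85,200,132),kn)
gr=lambda a:(a.min(2)>100)&(a.max(2)-a.min(2)<25)
for box in((245,45,268,68),(212,98,233,118),(430,185,452,206),(396,228,418,249)): cen("pics/wB.png",box,gr)
E
```

```text
pics/wA.png [34, 0, 26, 18, 61] [106.97  28.  ] ((106.9463119506836, 27.8624210357666), (30.229660034179688, 2.1300032138824463), 34.99202346801758)
pics/wA.png [54, 39, 6, 11, 38] [117.32  65.61] 
pics/wA.png [12, 11, 6, 8, 23] [236.52 144.74] 
pics/wC.png [19, 14, 12, 2, 16] [334.88 134.44] 
pics/wC.png [33, 15, 26, 8, 96] [357.53 137.25] ((355.8927917480469, 137.22714233398438), (25.17935562133789, 6.5927019119262695), 6.842773914337158)
pics/wC.png [12, 26, 46, 57, 867] [346.34 172.34] ((344.5, 174.0), (56.0, 45.0), 90.0)
pics/wA.png [10, 10, 17, 58, 484] [457.73 174.8 ] ((458.0355529785156, 173.2042694091797), (10.762784957885742, 56.951416015625), 6.842773914337158)
pics/wA.png [26, 9, 24, 33, 351] [175.5  110.15] ((173.47817993164062, 109.33624267578125), (32.90876007080078, 21.212276458740234), 82.40535736083984)
pics/wA.png [8, 13, 13, 20, 71] [147.68 106.  ] ((147.84483337402344, 107.13793182373047), (9.47046184539795, 19.683704376220703), 21.801406860351562)
pics/wB.png [3, 4, 20, 19, 109] [260.69  59.14] ((259.4810791015625, 58.71352005004883), (21.90939712524414, 11.175262451171875), 36.02737808227539)
pics/wB.png [8, 9, 7, 7, 43] [256.  57.] 
pics/wB.png [0, 14, 9, 9, 57] [248.46  64.02] 
pics/wB.png [11, 0, 10, 8, 48] [227.48 100.38] 
pics/wB.png [6, 5, 5, 11, 16] [219.69 108.75] 
pics/wB.png [4, 0, 8, 10, 32] [436.22 188.59] 
pics/wB.png [9, 8, 5, 5, 17] [441.29 194.82] 
pics/wB.png [0, 12, 13, 8, 52] [436.42 200.56]
```

View pics/z1.png

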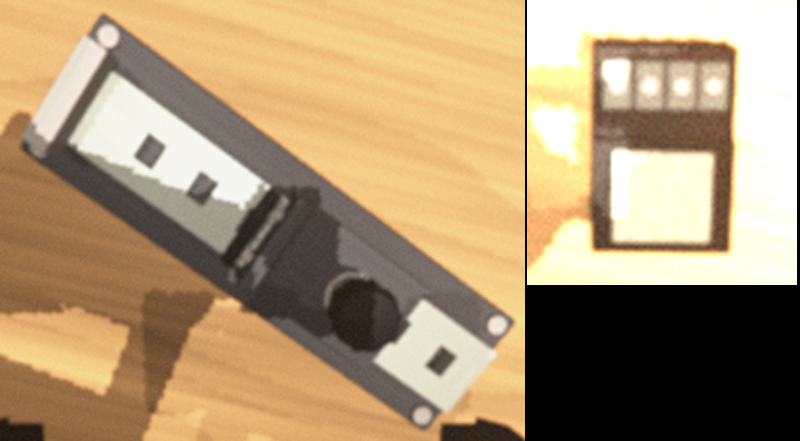

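The zoomed view shows slots at crop (150,150), (202,187) and (441,361), the knob's top centred at (363,312), and the stop's inner top edge running from about (108,68) to (67,148). The module's label and its four corners are sharp.

```bash
cat > m.py <<'E'
from h import *
import json
A,B,C=[cam("wrist",json.load(open(f"s{n}.json"))) for n in"ABC"]
def comp(f,box,test,big=True):
    im=cv2.imread(f).astype(int);x0,y0,x1,y1=box
    m=test(im[y0:y1,x0:x1]).astype(np.uint8)
    n,l,st,ce=cv2.connectedComponentsWithStats(m);i=1+np.argmax(st[1:,4])
    return ce[i]+[x0,y0],st[i,4],cv2.minAreaRect(cv2.findNonZero((l==i).astype(np.uint8))+np.array([x0,y0],np.int32))
b=lambda X,Y:(205+(X+.5)/2.1-.5,40+(Y+.5)/2.1-.5)
c=lambda X,Y:(300+(X-527+.5)/3-.5,120+(Y+.5)/3-.5)
if __name__=="__main__":
    sl=[b(150,150),b(202,187),b(441,361)]
    P=[onplane(B,*p,.036) for p in sl];print("slots",np.round(P,4),[np.linalg.norm(P[0]-P[i])for i in(1,2)])
    for p,q in zip(sl,[(77.5,35.5),(106,55.5),(236.5,146)]): print("tri",tri(B,p,A,q))
    for p in[(104,14),(22,146),(513,320),(421,430)]: print("base",onplane(B,*b(*p),.010).round(4))
    print("stop top inner",onplane(B,*b(108,68),.066).round(4),onplane(B,*b(67,148),.066).round(4))
    print("knob",onplane(B,*b(363,312),.097).round(4))
    w=lambda a:(a.min(2)>110)&(a.max(2)-a.min(2)<50)
    lA=comp("pics/wA.png",(462,170,508,210),w);lC=comp("pics/wC.png",(325,165,367,205),lambda a:(a.min(2)>75)&(a.max(2)-a.min(2)<60))
    print("label",lA,lC,tri(A,lA[0],C,lC[0]))
    cs=[onplane(C,*c(*p),.034) for p in[(594,248),(728,248),(733,44),(594,44)]];print("module",np.round(cs,4),np.mean(cs,0))
    d=(cs[3]+cs[2]-cs[0]-cs[1])/2;print("len",np.linalg.norm(d),"yaw",np.degrees(np.arctan2(d[1],d[0])),"wid",np.linalg.norm(cs[1]-cs[0]))
    h=np.array(P[0]-P[2]);print("holder yaw",np.degrees(np.arctan2(h[1],h[0])))
E
python3 m.py
```

```text
slots [[ 0.5582  0.1046  0.036 ]
 [ 0.5474  0.0765  0.036 ]
 [ 0.4919 -0.0633  0.036 ]] [np.float64(0.030053574890143007), np.float64(0.18046357982519592)]
tri (array([0.55805403, 0.10484578, 0.0338121 ]), np.float64(0.00018727834967312995))
tri (array([0.54698893, 0.07663685, 0.03394666]), np.float64(0.000620247004494623))
tri (array([ 0.49233614, -0.06282354,  0.03731412]), np.float64(0.00026429247257641865))
base [0.615  0.1432 0.01  ]
base [0.5436 0.1719 0.01  ]
base [ 0.5182 -0.1035  0.01  ]
base [ 0.4446 -0.0744  0.01  ]
stop top inner [0.5874 0.1252 0.066 ] [0.5509 0.1362 0.066 ]
knob [ 0.5173 -0.0031  0.097 ]
label (array([482.16849817, 189.5030525 ]), np.int32(819), ((482.0, 189.5), (27.0, 32.0), 90.0)) (array([344.18892186, 184.99703264]), np.int32(1011), ((344.5, 184.5), (31.0, 33.0), 90.0)) (array([ 0.51138863, -0.32458747,  0.03618685]), np.float64(0.00044534893709891375))
module [[ 0.4902 -0.309   0.034 ]
 [ 0.5004 -0.3495  0.034 ]
 [ 0.5606 -0.3336  0.034 ]
 [ 0.5507 -0.2938  0.034 ]] [ 0.52546723 -0.32147147  0.034     ]
len 0.062323506236901985 yaw 14.450317282623637 wid 0.04173596220525607
holder yaw 68.4547156217215
```

Slot spacing (30.05 and 180.5 mm) and the triangulated heights agree with the text: slots at 34–37 mm, label at 36 mm. The module sits at (0.5255, −0.3215) with yaw 14.4°, so the tool is already aligned with it. Next is the descent and grasp.

```bash
python3 -m crank '[{"dp":[8,11.4,15],"rotation":[0,0,-0.004]},{"dp":[8,11.4,25],"rotation":[0,0,-0.004]},{"dp":[0,0,30],"rotation":[0,0,0]},{"dp":[0,0,30],"rotation":[0,0,0]},{"dp":[0,0,30],"rotation":[0,0,0]},{"dp":[0,0,25],"rotation":[0,0,0]},{"dp":[0,0,18],"rotation":[0,0,0]},{"dp":[0,0,12],"rotation":[0,0,0]},{"dp":[0,0,0],"rotation":[0,0,0]},{"dp":[0,0,0],"rotation":[0,0,0]}]' 0.75 30
python3 -m crank '[{"dp":[0,0,0],"rotation":[0,0,0]},{"dp":[0,0,0],"rotation":[0,0,0]},{"dp":[0,0,0],"rotation":[0,0,0]},{"dp":[0,0,0],"rotation":[0,0,0]},{"dp":[0,0,0],"rotation":[0,0,0]}]' 0 30
```

```text
time_s: 5.05
tcp_pos: [0.5265, -0.3215, 0.0143]
tcp_rot: [0.0, 0.992, 0.127, 0.0]
force: [0.7, 0.2, 0.2]
gripper_width: 0.751
finger_force: 0.0
time_s: 5.68
tcp_pos: [0.5262, -0.3215, 0.0141]
tcp_rot: [0.0, 0.992, 0.127, 0.0]
force: [-0.6, 1.3, 4.6]
gripper_width: 0.498
finger_force: 29.9
```

The module is gripped (43.8 mm measured). Now lift, carry it over, and turn it to the rail's direction.

```bash
python3 -m crank '[{"dp":[0,0,-15],"rotation":[0,0,0]},{"dp":[0,0,-30],"rotation":[0,0,0]},{"dp":[0,0,-40],"rotation":[0,0,0]},{"dp":[0,0,-40],"rotation":[0,0,0]},{"dp":[5,-15,-15],"rotation":[0,0,0]},{"dp":[10,-29,0],"rotation":[0,0,0]},{"dp":[15.2,-44.6,0],"rotation":[0,0,0]},{"dp":[15.2,-44.6,0],"rotation":[0,0,0]},{"dp":[15.2,-44.6,0],"rotation":[0,0,0]},{"dp":[15.2,-44.6,0],"rotation":[0,0,0]},{"dp":[15.2,-44.6,0],"rotation":[0,0,0]},{"dp":[15.2,-44.6,0],"rotation":[0,0,0]},{"dp":[15.2,-44.6,0],"rotation":[0,0,0]},{"dp":[10,-29,0],"rotation":[0,0,0]},{"dp":[6,-17,0],"rotation":[0,0,0]},{"dp":[0,0,0],"rotation":[0,0,0]}]'
python3 -m crank '[{"dp":[0,0,0],"rotation":[0,0,-0.1]},{"dp":[0,0,0],"rotation":[0,0,-0.15]},{"dp":[0,0,0],"rotation":[0,0,-0.15]},{"dp":[0,0,0],"rotation":[0,0,-0.15]},{"dp":[0,0,0],"rotation":[0,0,-0.15]},{"dp":[0,0,0],"rotation":[0,0,-0.15]},{"dp":[0,0,0],"rotation":[0,0,-0.09]},{"dp":[0,0,0],"rotation":[0,0,0]},{"dp":[0,0,0],"rotation":[0,0,0]}]'
cat > w.py <<'E'
from h import *
import sys
# where: tool-frame delta (mm) from TCP to holder-frame point
P=np.array([.5582,.1046]);y=np.radians(68.45);d=np.array([np.cos(y),np.sin(y)]);n=np.array([-d[1],d[0]])
s=sense();R=rot(s);t=np.array(s["tcp_pos"])
print("yaw",np.degrees(np.arctan2(R[1,0],R[0,0])).round(2),"tcp",t.round(4),"holder xy mm",(np.array([d@(t[:2]-P),n@(t[:2]-P)])*1e3+[86,0]).round(1),"q",np.round(s["qpos"],2),"tilt",R[2].round(4),"F",np.round(s["force"],1))
if len(sys.argv)>2:
    X=P+d*(float(sys.argv[1])-86)/1e3+n*float(sys.argv[2])/1e3
    print("dp",(R.T@np.array([*(X-t[:2]),0])*1e3).round(1))
E
python3 w.py 84 0; python3 snap.py D
```

```text
time_s: 7.68
tcp_pos: [0.5576, 0.1032, 0.1532]
tcp_rot: [-0.0, 0.992, 0.127, -0.001]
force: [0.5, 0.5, -2.0]
gripper_width: 0.497
finger_force: 29.9
time_s: 8.8
tcp_pos: [0.558, 0.1017, 0.1537]
tcp_rot: [-0.0, 0.828, 0.561, -0.0]
force: [-0.9, 0.5, -1.3]
gripper_width: 0.497
finger_force: 29.9
yaw 68.25 tcp [0.558  0.1017 0.1537] holder xy mm [83.3 -0.9] q [-0.03  0.49  1.4  -0.    1.25  0.35] tilt [-2.e-04 -2.e-04 -1.e+00] F [-0.9  0.5 -1.3]
dp [ 0.7 -0.9  0. ]
```

View pics/wD.png

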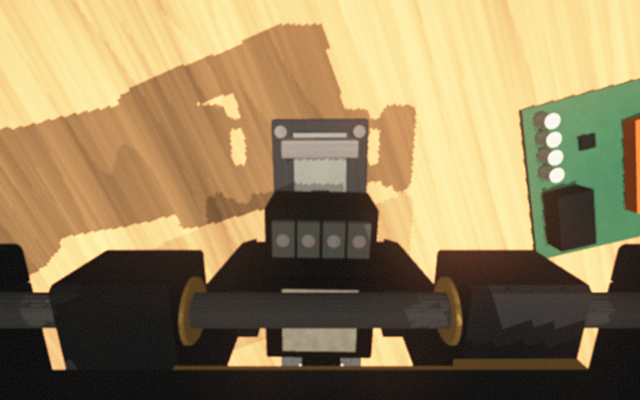

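View D shows the carried module (terminals towards the stop) in line with the rail and centred on the stop, which spans columns 281–358. Its inner top edge is at about row 157. I'll check the stop position from this view and lower the module.

```bash
python3 - <<'E'
from h import *
import json
D=cam("wrist",json.load(open("sD.json")))
P=np.array([.5582,.1046]);y=np.radians(68.45);d=np.array([np.cos(y),np.sin(y)]);n=np.array([-d[1],d[0]])
f=lambda u,v,z:np.round([d@(onplane(D,u,v,z)[:2]-P)*1e3+86,n@(onplane(D,u,v,z)[:2]-P)*1e3],1)
a=cv2.imread("pics/wD.png").mean(2)[125:200,312:328].mean(1);print(a.round().astype(int).tolist())
for v in(157,158): print("stop in",f(281,v,.066),f(358,v,.066))
zt=.1537+.0199
print("mod top front",f(272,221,zt),f(371,221,zt)); print("screws",f(280,131,.012),f(359,131,.012))
print("proj dbg base",f(272,120,.01),f(368,120,.01))
E
```

```text
[84, 84, 83, 83, 82, 80, 80, 111, 156, 180, 185, 175, 143, 107, 104, 136, 165, 174, 168, 164, 162, 163, 163, 165, 165, 165, 163, 162, 161, 161, 160, 157, 146, 142, 151, 166, 175, 178, 178, 177, 177, 177, 177, 177, 176, 177, 176, 177, 176, 175, 175, 175, 176, 175, 175, 175, 174, 170, 158, 143, 134, 132, 131, 129, 116, 87, 53, 33, 30, 29, 28, 28, 28, 28, 27]
stop in [120.7  26.4] [120.5 -25.3]
stop in [120.   26.5] [119.8 -25.3]
mod top front [110.3  18. ] [110.2 -18.6]
screws [135.2  32.8] [135.  -31.6]
proj dbg base [143.9  39.3] [143.7 -39. ]
```

The stop face measures 120 mm and the lateral offset is under 1 mm. Now lowering.

```bash
python3 -m crank '[{"dp":[0.7,-1.2,10],"rotation":[0,0,-0.003]},{"dp":[0,0,20],"rotation":[0,0,0]},{"dp":[0,0,25],"rotation":[0,0,0]},{"dp":[0,0,20],"rotation":[0,0,0]},{"dp":[0,0,14],"rotation":[0,0,0]},{"dp":[0,0,8],"rotation":[0,0,0]},{"dp":[0,0,2],"rotation":[0,0,0]},{"dp":[0,0,2],"rotation":[0,0,0]},{"dp":[0,0,0],"rotation":[0,0,0]},{"dp":[0,0,0],"rotation":[0,0,0]}]'; python3 w.py 84 0.3
```

```text
time_s: 10.1
tcp_pos: [0.5574, 0.1035, 0.0531]
tcp_rot: [0.0, 0.826, 0.563, 0.0]
force: [0.5, -0.7, -2.5]
gripper_width: 0.5
finger_force: 29.9
yaw 68.57 tcp [0.5574 0.1035 0.0531] holder xy mm [84.7  0.4] q [-0.03  0.62  1.51  0.    1.01  0.35] tilt [ 2.e-04  6.e-04 -1.e+00] F [ 0.5 -0.7 -2.5]
dp [-0.7  0.1 -0. ]
```

```bash
python3 -m crank '[{"dp":[0,0,1],"rotation":[0,0,0]},{"dp":[0,0,1],"rotation":[0,0,0]},{"dp":[0,0,1],"rotation":[0,0,0]},{"dp":[0,0,0],"rotation":[0,0,0]},{"dp":[0,0,0],"rotation":[0,0,0]}]'; python3 w.py 84 0.3
```

```text
time_s: 10.72
tcp_pos: [0.5572, 0.1035, 0.0501]
tcp_rot: [0.0, 0.826, 0.563, 0.0]
force: [-3.2, -1.1, 4.8]
gripper_width: 0.497
finger_force: 29.9
yaw 68.58 tcp [0.5572 0.1035 0.0501] holder xy mm [84.6  0.5] q [-0.03  0.62  1.51 -0.    1.01  0.35] tilt [ 0.e+00  2.e-04 -1.e+00] F [-3.2 -1.1  4.8]
dp [-0.6  0.2  0. ]
```

The module is resting on the rail (force +5 N up). I'll release it, go up, and back off to look at the module and the knob.

```bash
python3 -m crank '[{"dp":[0,0,0],"rotation":[0,0,0]},{"dp":[0,0,0],"rotation":[0,0,0]},{"dp":[0,0,0],"rotation":[0,0,0]},{"dp":[0,0,-10],"rotation":[0,0,0]},{"dp":[0,0,-30],"rotation":[0,0,0]},{"dp":[0,0,-40],"rotation":[0,0,0]},{"dp":[0,0,-35],"rotation":[0,0,0]},{"dp":[-20,0,-15],"rotation":[0,0,0]},{"dp":[-40,0,0],"rotation":[0,0,0]},{"dp":[-45,0,0],"rotation":[0,0,0]},{"dp":[-30,0,0],"rotation":[0,0,0]},{"dp":[-15,0,0],"rotation":[0,0,0]},{"dp":[0,0,0],"rotation":[0,0,0]},{"dp":[0,0,0],"rotation":[0,0,0]}]' 0.75
python3 snap.py E; python3 w.py
python3 -m crank '[{"dp":[-20,0,0],"rotation":[0,0,0]},{"dp":[-20,0,0],"rotation":[0,0,0]},{"dp":[0,0,0],"rotation":[0,0,0]},{"dp":[0,0,0],"rotation":[0,0,0]}]'
python3 snap.py F
python3 - <<'E'
import cv2,numpy as np
o=np.hstack([cv2.imread(f"pics/w{k}.png")[0:260,180:460] for k in"EF"])
cv2.imwrite("pics/EF.png",cv2.resize(o,None,fx=1.4,fy=1.4,interpolation=cv2.INTER_CUBIC))
E
```

```text
time_s: 12.48
tcp_pos: [0.5026, -0.0355, 0.1796]
tcp_rot: [-0.0, 0.826, 0.564, 0.0]
force: [-0.2, -0.1, 0.3]
gripper_width: 0.748
finger_force: 0.0
yaw 68.63 tcp [ 0.5026 -0.0354  0.1796] holder xy mm [-64.6   0.3] q [-0.31  0.36  1.53  0.    1.24  0.07] tilt [ 1.e-04 -2.e-04 -1.e+00] F [ 0.  -0.8 -0.7]
time_s: 13.02
tcp_pos: [0.4881, -0.0725, 0.1797]
tcp_rot: [-0.0, 0.826, 0.564, 0.0]
force: [-0.3, -0.0, 0.4]
gripper_width: 0.748
finger_force: 0.0
```

View pics/EF.png

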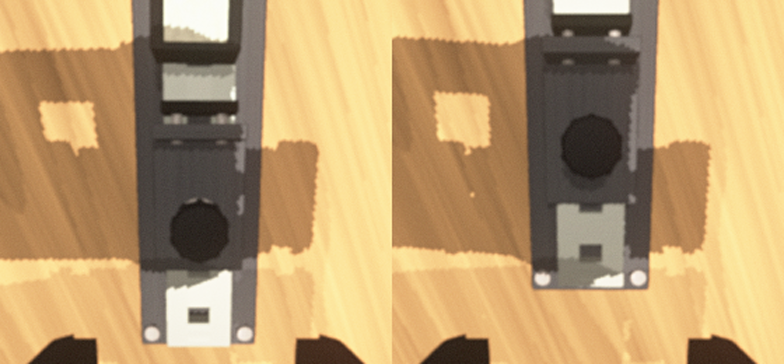

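The left half (E) shows the knob's top centred at display (199,231), i.e. pixel (322,165). The module is on the rail with a gap to the pad. The right half (F) has the knob at (591,146), i.e. pixel (322,104), almost directly below the camera.

```bash
python3 - <<'E'
from m import *
E,F=[cam("wrist",json.load(open(f"s{n}.json"))) for n in"EF"]
P=np.array([.5582,.1046]);y=np.radians(68.45);d=np.array([np.cos(y),np.sin(y)]);n=np.array([-d[1],d[0]])
H=lambda X:np.round([d@(X[:2]-P)*1e3+86,n@(X[:2]-P)*1e3,X[2]*1e3],1)
for th in(28,34,40):
    e=comp("pics/wE.png",(295,130,350,195),lambda a:a.max(2)<th);f=comp("pics/wF.png",(295,75,350,135),lambda a:a.max(2)<th)
    print(th,e[2],f[2],e[1],f[1])
    T,err=tri(E,e[2][0],F,f[2][0]);print(H(T),err,H(onplane(F,*f[2][0],.097)),H(onplane(E,*e[2][0],.097)))
E
python3 w.py -34 0
```

```text
28 ((312.0, 148.0), (0.0, 0.0), 0.0) ((303.0, 111.0), (0.0, 0.0), 0.0) 1 1
[-35.2  14.5 -38.6] 0.0091786442731671 [-37.4  12.4  97. ] [-21.    6.9  97. ]
34 ((316.13763427734375, 146.95870971679688), (2.29878306388855, 12.930655479431152), 73.3007583618164) ((308.75, 120.25000762939453), (2.8284268379211426, 0.7071067094802856), 45.0) 21 4
[ -46.2   12.1 -164.5] 0.010488465371330085 [-43.1   8.8  97. ] [-20.3   4.2  97. ]
40 ((319.44232177734375, 151.7115478515625), (16.081523895263672, 36.6737174987793), 78.69007110595703) ((317.9811096191406, 117.56602478027344), (37.63679122924805, 15.933825492858887), 15.945395469665527) 138 208
[-43.1   3.  -86.6] 0.0016198233547489503 [-41.4   2.9  97. ] [-23.4   2.   97. ]
yaw 68.62 tcp [ 0.4881 -0.0725  0.1797] holder xy mm [-104.5    0.2] q [-0.39  0.35  1.56  0.    1.23 -0.02] tilt [ 2.e-04 -0.e+00 -1.e+00] F [ 0.3  0.5 -0.3]
dp [70.5  0.4  0. ]
```

```bash
python3 - <<'E'
from m import *
E,F=[cam("wrist",json.load(open(f"s{n}.json"))) for n in"EF"]
P=np.array([.5582,.1046]);y=np.radians(68.45);d=np.array([np.cos(y),np.sin(y)]);n=np.array([-d[1],d[0]])
H=lambda X:np.round([d@(X[:2]-P)*1e3+86,n@(X[:2]-P)*1e3,X[2]*1e3],1)
def go(e,f): print(e,f,H(tri(E,e,F,f)[0]),H(onplane(F,*f,.097)),H(onplane(E,*e,.097)))
go((321.8,164.6),(321.8,103.9))
for th in(50,56,62):
    e=comp("pics/wE.png",(297,138,347,190),lambda a:a.max(2)<th);f=comp("pics/wF.png",(297,78,347,128),lambda a:a.max(2)<th)
    print(th,e[2][1],f[2][1],e[1],f[1]);go(e[2][0],f[2][0])
E
```

```text
(321.8, 164.6) (321.8, 103.9) [-32.9   0.4  89.8] [-33.1   0.5  97. ] [-31.8   0.5  97. ]
50 (44.0, 40.0) (45.0, 42.0) 1375 1501
(322.0, 165.0) (322.0, 104.5) [-33.2   0.3  89.2] [-33.4   0.4  97. ] [-32.1   0.3  97. ]
56 (44.0, 41.0) (46.0, 43.0) 1436 1604
(321.5, 165.0) (321.5, 104.0) [-33.    0.6  91. ] [-33.1   0.7  97. ] [-32.1   0.7  97. ]
62 (45.26190948486328, 43.14191436767578) (46.0, 44.0) 1505 1696
(321.4999694824219, 164.50001525878906) (322.0, 104.0) [-32.9   0.5  89.1] [-33.1   0.4  97. ] [-31.8   0.7  97. ]
```

The knob is at x = −33.2, y = +0.5 mm in the holder frame. Move over it, descend and grip.

```bash
python3 -m crank '[{"dp":[20,0,0],"rotation":[0,0,0]},{"dp":[31.3,-0.3,0],"rotation":[0,0,0.003]},{"dp":[20,0,10],"rotation":[0,0,0]},{"dp":[0,0,25],"rotation":[0,0,0]},{"dp":[0,0,25],"rotation":[0,0,0]},{"dp":[0,0,20],"rotation":[0,0,0]},{"dp":[0,0,15],"rotation":[0,0,0]},{"dp":[0,0,9.5],"rotation":[0,0,0]},{"dp":[0,0,0],"rotation":[0,0,0]},{"dp":[0,0,0],"rotation":[0,0,0]}]' 0.75
python3 w.py -33.2 0.5
python3 -m crank '[{"dp":[0,0,0],"rotation":[0,0,0]},{"dp":[0,0,0],"rotation":[0,0,0]},{"dp":[0,0,0],"rotation":[0,0,0]},{"dp":[0,0,0],"rotation":[0,0,0]},{"dp":[0,0,0],"rotation":[0,0,0]},{"dp":[0,0,0],"rotation":[0,0,0]}]' 0 50
python3 w.py
```

```text
time_s: 14.32
tcp_pos: [0.514, -0.0068, 0.0758]
tcp_rot: [0.0, 0.827, 0.562, 0.0]
force: [1.2, -0.3, -0.2]
gripper_width: 0.745
finger_force: 0.0
yaw 68.41 tcp [ 0.514  -0.0068  0.0758] holder xy mm [-33.9   0.2] q [-0.24  0.52  1.64  0.    0.98  0.13] tilt [ 1.e-04  1.e-03 -1.e+00] F [ 1.2 -0.3 -0.2]
dp [ 0.7 -0.3 -0. ]
time_s: 15.08
tcp_pos: [0.515, -0.0074, 0.0757]
tcp_rot: [0.001, 0.827, 0.562, 0.001]
force: [5.1, -2.8, 0.4]
gripper_width: 0.302
finger_force: 50.0
yaw 68.38 tcp [ 0.515  -0.0074  0.0757] holder xy mm [-34.1  -0.9] q [-0.24  0.52  1.64 -0.    0.98  0.13] tilt [ 3.0e-04  3.5e-03 -1.0e+00] F [ 5.1 -2.8  0.4]
```

```bash
python3 -m crank '[{"dp":[0,0.8,-2],"rotation":[0,0,0]},{"dp":[0,0,-3],"rotation":[0,0,0]},{"dp":[0,0,-4],"rotation":[0,0,0]},{"dp":[0,0,-4],"rotation":[0,0,0]},{"dp":[0,0,-2.5],"rotation":[0,0,0]},{"dp":[0,0,0],"rotation":[0,0,0]},{"dp":[0,0,0],"rotation":[0,0,0]}]'
python3 w.py
```

```text
time_s: 15.95
tcp_pos: [0.5149, -0.0074, 0.0905]
tcp_rot: [0.0, 0.827, 0.562, 0.0]
force: [6.9, -0.7, -7.8]
gripper_width: 0.302
finger_force: 50.0
yaw 68.39 tcp [ 0.5149 -0.0074  0.0905] holder xy mm [-34.1  -0.9] q [-0.24  0.49  1.62 -0.    1.02  0.13] tilt [ 1.0e-04  1.1e-03 -1.0e+00] F [ 6.9 -0.7 -7.8]
```

The knob is up 14.8 mm at 7.8 N, which matches the spring, so the pin is clear. Now the slide.

```bash
python3 -m crank '[{"dp":[1.5,0,0],"rotation":[0,0,0]},{"dp":[3,0,0],"rotation":[0,0,0]},{"dp":[3,0,0],"rotation":[0,0,0]},{"dp":[3,0,0],"rotation":[0,0,0]},{"dp":[3,0,0],"rotation":[0,0,0]},{"dp":[3,0,0],"rotation":[0,0,0]},{"dp":[3,0,0],"rotation":[0,0,0]},{"dp":[3,0,0],"rotation":[0,0,0]},{"dp":[3,0,0],"rotation":[0,0,0]},{"dp":[2.5,0,0],"rotation":[0,0,0]},{"dp":[1.5,0,0],"rotation":[0,0,0]},{"dp":[0.5,0,0],"rotation":[0,0,0]},{"dp":[0,0,0],"rotation":[0,0,0]},{"dp":[0,0,0],"rotation":[0,0,0]}]'
python3 w.py -4 0; python3 snap.py G
```

```text
time_s: 17.7
tcp_pos: [0.5255, 0.0196, 0.0903]
tcp_rot: [0.001, 0.827, 0.562, -0.001]
force: [3.9, -7.7, -7.3]
gripper_width: 0.306
finger_force: 50.0
yaw 68.4 tcp [0.5255 0.0196 0.0903] holder xy mm [-5.1 -0.8] q [-0.19  0.51  1.59 -0.    1.04  0.19] tilt [-1.9e-03  5.0e-04 -1.0e+00] F [ 3.9 -7.7 -7.3]
dp [ 1.1 -0.8 -0. ]
```

```bash
python3 -m crank '[{"dp":[1.2,0,0],"rotation":[0,0,0]},{"dp":[0,0,0],"rotation":[0,0,0]},{"dp":[0,0,0],"rotation":[0,0,0]}]'
python3 w.py -4 0
python3 -m crank '[{"dp":[0,0,3],"rotation":[0,0,0]},{"dp":[0,0,3],"rotation":[0,0,0]},{"dp":[0,0,2],"rotation":[0,0,0]},{"dp":[0,0,2],"rotation":[0,0,0]},{"dp":[0,0,1],"rotation":[0,0,0]},{"dp":[0,0,0],"rotation":[0,0,0]},{"dp":[0,0,0],"rotation":[0,0,0]}]'
python3 w.py -4 0
```

```text
time_s: 18.12
tcp_pos: [0.5259, 0.0205, 0.0903]
tcp_rot: [0.001, 0.827, 0.562, -0.001]
force: [4.3, -8.4, -7.9]
gripper_width: 0.299
finger_force: 50.0
yaw 68.4 tcp [0.5259 0.0205 0.0903] holder xy mm [-4.1 -0.9] q [-0.19  0.51  1.59 -0.    1.04  0.19] tilt [-2.4e-03  4.0e-04 -1.0e+00] F [ 4.3 -8.4 -7.9]
dp [ 0.1 -0.9 -0. ]
time_s: 19.0
tcp_pos: [0.5259, 0.0205, 0.0798]
tcp_rot: [0.001, 0.827, 0.562, -0.001]
force: [2.6, -9.0, -1.4]
gripper_width: 0.304
finger_force: 50.0
yaw 68.4 tcp [0.5259 0.0205 0.0798] holder xy mm [-4.1 -0.9] q [-0.19  0.53  1.6  -0.    1.01  0.19] tilt [-2.2e-03  8.0e-04 -1.0e+00] F [ 2.6 -9.  -1.4]
dp [ 0.1 -0.9 -0. ]
```

The reading still follows the spring below the 14 mm clear height, so the pin has entered the hole. Press it home.

```bash
python3 -m crank '[{"dp":[0,0,2],"rotation":[0,0,0]},{"dp":[0,0,2],"rotation":[0,0,0]},{"dp":[0,0,2],"rotation":[0,0,0]},{"dp":[0,0,1.5],"rotation":[0,0,0]},{"dp":[0,0,1],"rotation":[0,0,0]},{"dp":[0,0,0],"rotation":[0,0,0]},{"dp":[0,0,0],"rotation":[0,0,0]}]'
python3 w.py
python3 -m crank '[{"dp":[0,0,1],"rotation":[0,0,0]},{"dp":[0,0,1],"rotation":[0,0,0]},{"dp":[0,0,0],"rotation":[0,0,0]},{"dp":[0,0,0],"rotation":[0,0,0]}]'
python3 w.py
```

```text
time_s: 19.88
tcp_pos: [0.526, 0.0205, 0.0717]
tcp_rot: [0.001, 0.827, 0.562, -0.001]
force: [1.1, -7.5, 1.4]
gripper_width: 0.306
finger_force: 50.0
yaw 68.41 tcp [0.526  0.0205 0.0717] holder xy mm [-4.1 -0.9] q [-0.19  0.54  1.61 -0.    0.99  0.19] tilt [-0.0022  0.0012 -1.    ] F [ 1.1 -7.5  1.4]
time_s: 20.38
tcp_pos: [0.526, 0.0205, 0.0703]
tcp_rot: [0.001, 0.827, 0.562, -0.0]
force: [-0.7, -7.4, 7.6]
gripper_width: 0.3
finger_force: 50.0
yaw 68.41 tcp [0.526  0.0205 0.0703] holder xy mm [-4. -1.] q [-0.18  0.54  1.61 -0.    0.99  0.19] tilt [-0.002   0.0017 -1.    ] F [-0.7 -7.4  7.6]
```

The press has reached its hard stop: 7.6 N against 2.5 N from the spring alone. Add a little margin, then check with a picture.

```bash
python3 -m crank '[{"dp":[0,0,0.7],"rotation":[0,0,0]},{"dp":[0,0,0],"rotation":[0,0,0]},{"dp":[0,0,0],"rotation":[0,0,0]},{"dp":[0,0,0],"rotation":[0,0,0]}]'
python3 w.py; python3 snap.py H
python3 - <<'E'
from h import *
s=read_camera("scene")[:,:,::-1][120:270,200:400]
w=cv2.imread("pics/wH.png")[:, 200:440]
o=np.zeros((450,800,3),np.uint8);o[:390,:520]=cv2.resize(s,(520,390),interpolation=cv2.INTER_CUBIC);o[:400,540:780]=w
cv2.imwrite("pics/fin.png",o)
E
```

```text
time_s: 20.88
tcp_pos: [0.5261, 0.0206, 0.0702]
tcp_rot: [0.001, 0.827, 0.562, -0.0]
force: [-1.7, -8.3, 13.6]
gripper_width: 0.305
finger_force: 50.0
yaw 68.41 tcp [0.5261 0.0206 0.0702] holder xy mm [-3.9 -1. ] q [-0.18  0.54  1.61 -0.    0.99  0.19] tilt [-0.0018  0.0023 -1.    ] F [-1.7 -8.3 13.6]
```

View pics/fin.png

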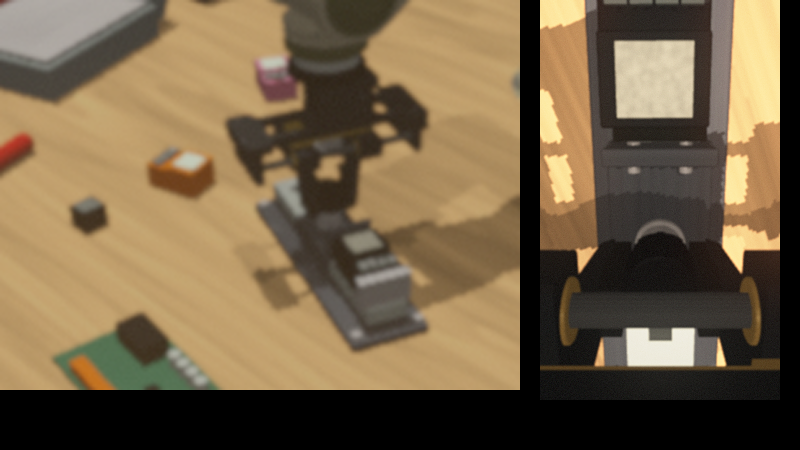

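The picture shows the module between the pad and the stop, touching both, with the gripper still on the knob. The height holds at 70.2 mm while the force rises from 7.6 to 13.6 N, so the plunger is home. Handing in.

```bash
python3 -c "
from bench import *
print(close_job())"
```

```text
the job is handed in; nothing more can be done
None
```

The job is handed in at about 21 s: the module is on the rail, squeezed between pad and stop with the jaw one hole along, and the gripper is still pressing the knob home; no result was returned.

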